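# Hold the lamp driver in its cradle while it is screwed down

### The job

Take the grow-lamp driver by the lug on its top, set it between the rails of the steel cradle and slide it, plain end first, under the strap and against the sprung stop, so that a colleague can tighten the strap screws. Press it on until the face of the stop is level with the two index ribs beside it (a push of about 10 newtons), without ever driving the stop to the end of its travel, and finish while still holding the driver there with that steady push: do not let go or put anything down. Leave the screwdriver, cup, plant pot and timer alone.

Things in the scene. Friction and masses are not known exactly. Their poses are not given: they have to be found in the camera images.
- driver: lamp driver, loose: aluminium case 180 (x) x 50 (y) x 30 mm high, 0.4 to 0.65 kg, upright dark lug on the middle of its top, 40 (x) x 14 (y) mm, 30 to 68 mm above the underside. +x: plain end, goes in first; a black cable gland, 18 mm thick, 15 mm long, on the -x end. Origin: centre of the underside, z up. Starts flat on the shelf right of the cradle, its x within about 60 degrees of the cradle's x
- driver_lug (a point): centre of the upper part of the driver's lug, 52 mm above its underside: grip the lug here across its 14 mm width (driver y)
- driver_nose (a point): centre of the driver's plain front end face, 90 mm ahead of its origin (driver x), 15 mm above its underside
- cradle: steel mounting cradle fixed to the shelf, place and yaw vary. Origin: on the shelf, under the middle of the stop's face at rest; +x: pushing direction, z up. No floor plate: the driver slides on the shelf. Two rails 12 mm high, inner faces at y = -28 and +28 mm, run x = -150 to +60 mm. End block 30 mm high at x = 46 to 60 mm. Open above except under the strap: the driver can be lowered in behind it
- cradle_mouth (a point): the lane's entry, on the shelf midway between the rails' rear ends, cradle x = -150 mm; behind it the rails flare out to about 41 mm either side of the middle at x = -178 mm
- cradle_strap (a point): centre of the strap's underside, cradle x = -40 mm, 36 mm above the shelf. The strap bridges the rails from x = -53 to -27 mm; its top is at 42 mm, its screw heads at 46 mm
- index (a point): midway between the two index ribs, on the shelf, cradle x = +10 mm. The ribs are thin dark upright plates on the rails, 32 mm high
- stop_face (a point): centre of the pressing face of the sprung stop, 15 mm above the shelf: a black rubber pad 50 mm wide, 3 to 27 mm above the shelf, on a plate between the rails; it moves along the cradle's +x as it is pushed back
- stop_slide (a joint): how far the sprung stop is pushed back, m: 0 at rest, 0.010 when its face is level with the index ribs, 0.024 at the end of its travel. The spring begins to give at 4 N and rises by 0.6 N per mm: 10 N at 0.010. It pushes the driver back out if the driver is let go
- screwdriver: bystander: a 200 mm screwdriver with black handle lying to the right of the cradle, beyond the driver; origin under its middle
- cup: bystander: a white cup 90 mm high, 76 mm across; origin under its centre
- nursery_pot: bystander: an empty square black plant pot 90 x 90 x 85 mm; origin under its centre
- timer: bystander: a white plug-in timer block 120 x 60 x 40 mm lying flat, to the left of the cradle; origin under its centre
Not all that is in view belongs to the job. Of the things shaped like the driver, the aluminium one is meant.

How it is judged:
On the way, in this order (a step that is already met when the one before it is completed fails the run):
1. the driver's plain end is under the strap, driver flat between the rails (x of driver_nose in the frame of cradle between -0.035 and 0.02 m and y of driver_nose in the frame of cradle between -0.007 and 0.007 m and z of driver_nose in the frame of cradle between 0.008 and 0.023 m and angle between the x axis of driver and the x axis of cradle, either way round below 0.09 rad and angle between driver's own z axis and vertical below 0.09 rad), for 0.05 s.
2. the driver is pressed against the sprung stop with 6 to 14 N for one second (y of driver_nose in the frame of cradle between -0.007 and 0.007 m and z of driver_nose in the frame of cradle between 0.008 and 0.023 m and angle between the x axis of driver and the x axis of cradle, either way round below 0.09 rad and angle between driver's own z axis and vertical below 0.09 rad and contact force between driver and stop_slide between 6 and 14 N and value of joint stop_slide between 0.003 and 0.017 m and x of driver_nose in the frame of cradle between 0 and 0.02 m), for 1 s.
At the end, for the whole second after the job is handed in: The driver lies flat between the rails (nose centred within 7 mm, aligned and level within 0.09 rad), its plain end under the strap and pressing the sprung stop with 6 to 14 N, the stop pushed back 3 to 17 mm; the driver is still (under 10 mm/s) and the fingers still hold it at its lug (all of step 2 and linear speed of driver below 0.01 m/s and contact force between the fingers and driver above 1 N and distance between the grasp point and driver_lug below 0.045 m); the arm keeps its last pose, push and grip.
It fails at once if the sprung stop was driven to the end of its travel (value of joint stop_slide above 0.0235 m).
It fails at once if the screwdriver was disturbed (moved more than 30 mm) (distance of screwdriver from where it was at the start of the episode above 0.03 m).
It fails at once if the cup was disturbed (moved more than 30 mm) (distance of cup from where it was at the start of the episode above 0.03 m).
It fails at once if the empty plant pot was disturbed (moved more than 30 mm) (distance of nursery_pot from where it was at the start of the episode above 0.03 m).
It fails at once if the plug-in timer was disturbed (moved more than 30 mm) (distance of timer from where it was at the start of the episode above 0.03 m).
It also fails if it takes over 42 s, if anything falls off the work surface, if the arm or the gripper's body presses on something with over 40 N, if the wrist force passes 120 N, or if a joint passes its speed limit or range.

### The arm

A 6-joint arm with a two-finger parallel gripper is mounted at the origin on the work surface. World frame = base frame: x ahead of the robot, y to its left, z up, the work surface at z = 0. Lengths are in m, angles in rad, forces in N, time in s.
With the tool pointing down it reaches from about 0.425 to 0.95 m from the base axis. Payload 14.7 kg.
Tool frame: the origin (TCP) lies at the very end of the fingers, on their centre line; the grasp point (between the pads) lies 19 mm behind it; z points along the fingers, y is the line along which they close (so a half turn about z gives the same grasp; the last joint's range is limited). The gripper opens to 85 mm and grips with 20 to 120 N. Pads are 22 mm wide; open, the fingers measure 114 mm over their backs; the gripper's body (76 mm by 85 mm) begins 54 mm behind the grasp point. The pads swing forward as they close: fully open they stand 13 mm farther back than shut.
Start: joints at [-1.212, 0.48, 1.596, -0, 1.065, -0.047], TCP at [0.257, -0.597, 0.231] pointing down, gripper open.
Joint ranges: [-2.75, 2.75], [-0.82, 2.05], [0.23, 2.67], [-1.56, 4.7], [0.09, 2.69], [-2.92, 2.92]. Speed limits (rad/s): [1.89, 1.89, 2.39, 3.01, 3.01, 3.01].

### API

Orientations are given as [roll, pitch, yaw] about the fixed x, y, z axes, in that order (R = Rz(yaw) Ry(pitch) Rx(roll)).
In Python, from plant import status, capture, camera_params, hand_in gives the robot as it stands.
- The arm moves only by the shell command python3 -m creep 'ROWS' [FORCE]. ROWS is JSON, a list of rows, each a list of 7 numbers: the opening, from 0 (shut) to 1 (fully open), then the shift along the tool's x, y, z in mm, then the turn, a rotation vector about the tool's x, y, z in degrees. In form: [[jaw, x, y, z, rx, ry, rz], ...]. A call has 1 to 20 rows; each row is the pose to reach, as a shift and turn from the pose commanded when the call began, along the tool's axes at that moment; what a row does not reach only later rows make up. A row lasts 1/10 s, in which the tool goes at most 50 mm and 8.59 degrees, less where a joint would pass 70% of its speed; a pose out of reach is approached as far as the arm can. A call with a gripper value outside its range is refused whole. The fingers move at their own pace and stop on an object; FORCE is the grip in N (left out, the last holds). Time passes only in rows, so rows that repeat a pose let the fingers close. It gives the time, the measured TCP pose, the force, the opening and the grip force at its end, in the units of the state.
- status.sense(): the state, without advancing time (a new reading comes with each control period).
- capture(name): name is "side" or "top"; returns the picture (420x560x3 uint8, blue, green, red); there is no depth.
- camera_params(name): a dict with "mtx" (3x3 intrinsics, pixels), "eye" and "orientation" of the camera in the world. Camera axes: x right, y up, looking along -z (the intrinsics and any distortion apply to the point x, -y, -z); pixel columns grow to the right and rows downward; lengths in m; the calibration is good to about 2 mm. A picture is of the moment at which its call begins. camera_params takes no time and is no camera call.
- hand_in(): hands the job in; it is judged then, once.
The state is a dict: "time": time; "joint_pos": joint angles; "dq": joint speeds; "joint_torque": joint torques, N m; "position": TCP position; "tcp_rot": TCP orientation; "wrist_force": force on the tool from outside, world axes, zero at the start; "wrist_torque": the same for the moment, N m; "opening": opening from 0.0 (shut) to 1.0 (fully open); "gripper_force": force on a finger pad.
Only numpy, scipy, OpenCV 4.12 (cv2) and the standard library are available. Lean on these libraries where they do the work, as an engineer would, in place of code of your own. Each camera call takes 0.05 s, during which the arm holds its last target. There are 200 camera calls.

## Working session

There is one attempt and no reset: what is moved stays moved. The work goes in short steps, Python scripts to look and compute and a shell command to move; the robot and the scene stay as the last step left them, time stands still between calls to the robot, and variables do not carry over. Pictures are saved under pics/ and viewed, at most 10 in all, crops included, and the job is handed in when it is done.

```bash
mkdir -p pics; ls
python3 - <<'E'
from plant import *
import cv2
s=status.sense();print(s)
for n in("side","top"):
    cv2.imwrite(f"pics/{n}0.png",capture(n));print(n,camera_params(n))
E
```

```text
pics
{'time': 0.0, 'joint_pos': array([-1.21160399e+00,  4.80873023e-01,  1.59688013e+00, -8.55204440e-07,
        1.06510517e+00, -4.65956556e-02]), 'dq': array([ 0.0021068 ,  0.00113825,  0.00062529, -0.00027854,  0.00110614,
        0.0017137 ]), 'joint_torque': array([ 3.24212342e-04, -9.50667715e+01, -4.30187309e+01, -9.34484524e-05,
        1.22345123e-02, -6.59436751e-05]), 'position': array([ 0.25645556, -0.5968086 ,  0.23064334]), 'tcp_rot': array([-3.14032832e+00, -5.82065904e-05,  4.05788375e-01]), 'wrist_force': array([0.004874  , 0.6411823 , 0.09351544]), 'wrist_torque': array([-0.02255034, -0.02598502,  0.05107716]), 'gripper_force': 0.0, 'opening': 1.0006896441864614}
side {'mtx': array([[447.99986381,   0.        , 282.06061476],
       [  0.        , 447.99986381, 206.20943719],
       [  0.        ,   0.        ,   1.        ]]), 'eye': array([-0.03343274,  0.57670974,  1.0641995 ]), 'orientation': array([ 0.66971124, -0.01227778, -2.38498778])}
top {'mtx': array([[494.39291495,   0.        , 282.69717591],
       [  0.        , 494.39291495, 206.51276698],
       [  0.        ,   0.        ,   1.        ]]), 'eye': array([0.39199216, 0.01817136, 1.5383538 ]), 'orientation': array([ 0.07055241,  0.0029994 , -1.59955837])}
```

View pics/side0.png

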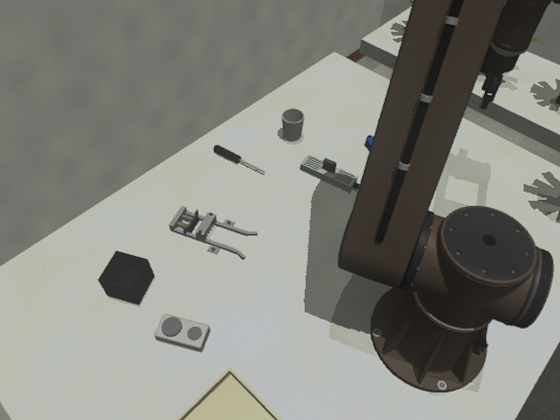

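View pics/top0.png

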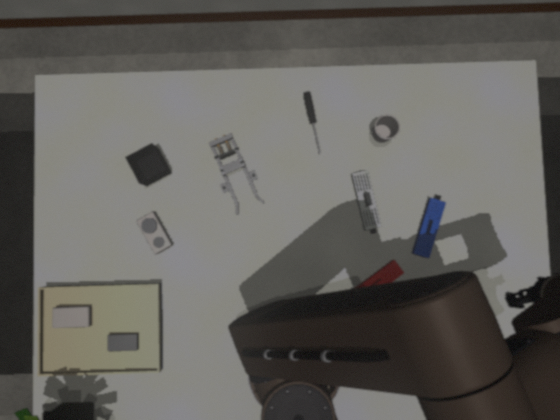

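Run:
```python
import cv2,numpy as np
t=cv2.imread("pics/top0.png")[125:265,205:395]
cv2.imwrite("pics/topc.png",cv2.resize(cv2.convertScaleAbs(t,alpha=1.3),None,fx=4.2,fy=4.2,interpolation=cv2.INTER_CUBIC))
t=cv2.imread("pics/side0.png")[145:265,165:365]
cv2.imwrite("pics/sidec.png",cv2.resize(cv2.convertScaleAbs(t,alpha=1.3),None,fx=4,fy=4,interpolation=cv2.INTER_CUBIC))
```

```text
(no output)
```

View pics/topc.png

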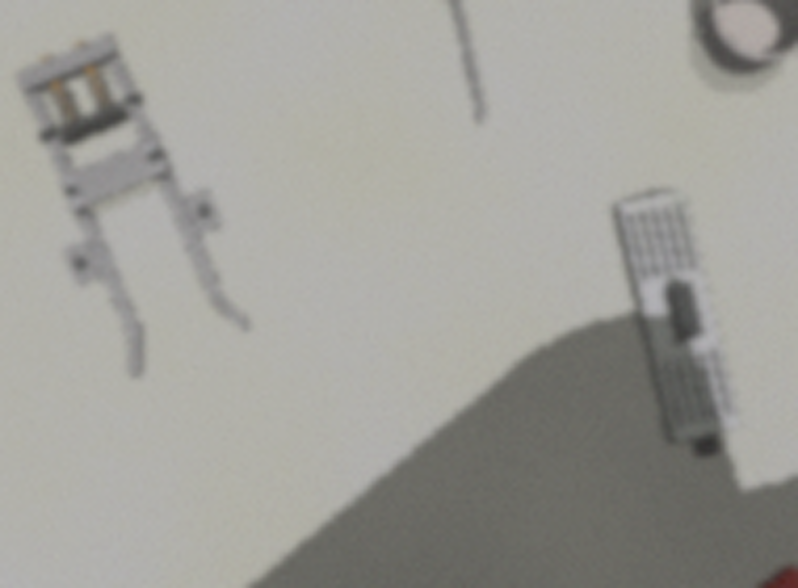

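View pics/sidec.png

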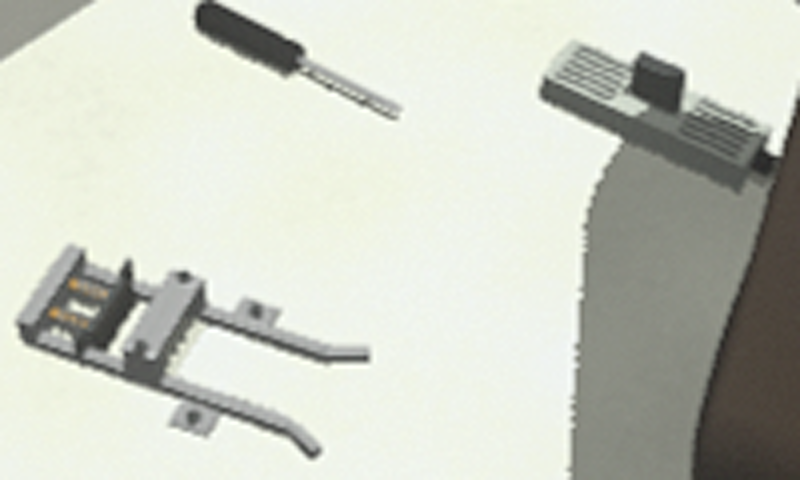

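```bash
cat > h.py <<'E'
import numpy as np,cv2
from plant import *
from scipy.spatial.transform import Rotation as R
from scipy.optimize import least_squares
P={}
def proj(n,X):
    if n not in P:P[n]=camera_params(n)
    c=P[n];p=(np.atleast_2d(X)-c["eye"])@R.from_euler("xyz",c["orientation"]).as_matrix()
    u=(p*[1,-1,-1])@c["mtx"].T
    return u[:,:2]/u[:,2:]
def tri(pix):  # {"cam":(u,v)} -> xyz
    r=least_squares(lambda X:np.concatenate([proj(n,X)[0]-q for n,q in pix.items()]),[.6,0,.03])
    return r.x,np.abs(r.fun).max()
def world(p,M): # p=x,y,yaw
    c,s=np.cos(p[2]),np.sin(p[2]);M=np.atleast_2d(M)
    return np.c_[p[0]+c*M[:,0]-s*M[:,1],p[1]+s*M[:,0]+c*M[:,1],M[:,2]]
OFF={"top":(205,125,4.2),"side":(165,145,4.)}
def src(n,q): o=OFF[n];return (np.array(q)+.5)/o[2]-.5+o[:2]
def dst(n,q): o=OFF[n];return (np.array(q)-o[:2]+.5)*o[2]-.5
def fit(obs,p0): # obs: (cam, crop pixel, model mm)
    f=lambda p:np.concatenate([proj(n,world(p,np.array(m)/1e3))[0]-src(n,q) for n,q,m in obs])
    r=least_squares(f,p0,loss="soft_l1");return r.x,f(r.x).reshape(-1,2)
E
cat > a.py <<'E'
from h import *
C=[("top",(65,54),(60,0,30)),("top",(92,116),(10,0,32)),("top",(192,349),(-178,0,12)),("top",(112,166),(-27,0,42)),("top",(127,196),(-53,0,42)),
("side",(343,404),(-178,0,12)),("side",(152,307),(-27,0,42)),("side",(184,322),(-53,0,42)),("side",(45,285),(60,0,30))]
D=[("top",(613,203),(90,25,30)),("top",(683,190),(90,-25,30)),("top",(669,440),(-90,25,30)),
("side",(543,80),(90,25,30)),("side",(572,40),(90,-25,30)),("side",(770,130),(-90,-25,30)),("side",(742,190),(-90,25,0)),("side",(545,97),(90,25,0))]
pc,rc=fit(C,[.75,.2,.3]);pd,rd=fit(D,[.7,-.15,.2])
print(pc,rc.round(1).tolist());print(pd,rd.round(1).tolist())
np.save("p.npy",[pc,pd])
print("lug top tri",tri({"top":src("top",(682,292)),"side":src("side",(663,62))}),world(pd,[0,0,.068]))
print("strap tri",tri({"top":src("top",(120,181)),"side":src("side",(168,314))}),world(pc,[-.04,0,.042]))
b=lambda x0,x1,y0,y1,z:[(x0,y0,z),(x1,y0,z),(x1,y1,z),(x0,y1,z),(x0,y0,z)]
L=[(pc,l) for l in[b(-53,-27,-28,28,42),b(46,60,-28,28,30),[(-178,-41,12),(-150,-28,12),(60,-28,12)],[(-178,41,12),(-150,28,12),(60,28,12)],[(0,-25,27),(0,25,27)],[(10,-28,32),(10,-28,12)],[(10,28,32),(10,28,12)]]]
L+=[(pd,l) for l in[b(-90,90,-25,25,30),b(-90,90,-25,25,0),b(-20,20,-7,7,68)]]
W=[]
for n in("top","side"):
    o=OFF[n];o=OFF[n]=(o[0],o[1],4.)
    im=cv2.imread(f"pics/{n}0.png")[o[1]:o[1]+(140 if n=="top" else 120),o[0]:o[0]+200]
    im=cv2.resize(cv2.convertScaleAbs(im,alpha=1.3),None,fx=4,fy=4,interpolation=cv2.INTER_CUBIC)
    for p,l in L:cv2.polylines(im,[dst(n,proj(n,world(p,np.array(l)/1e3))).round().astype(int)],False,(0,0,255) ,1)
    cv2.imwrite(f"pics/ov_{n}.png",im)
E
python3 a.py
```

```text
[0.66141006 0.18545888 0.36997836] [[-0.1, 0.2], [-0.4, 0.1], [-0.4, 1.2], [-1.0, -1.3], [-1.3, -0.7], [1.4, -0.8], [0.1, 0.4], [0.3, -0.5], [0.7, -1.0]]
[ 0.51266481 -0.23471138  0.1916346 ] [[0.4, -0.1], [-0.4, -0.6], [0.6, 0.7], [-0.2, -0.9], [0.5, -0.2], [0.9, -0.3], [-0.7, 1.2], [-1.1, 1.3]]
lug top tri (array([ 0.52072431, -0.23630139,  0.06927546]), np.float64(2.07635694472998)) [[ 0.51266481 -0.23471138  0.068     ]]
strap tri (array([0.62312068, 0.16936242, 0.04107748]), np.float64(0.8713939371924937)) [[0.62411666 0.17099507 0.042     ]]
```

View pics/ov_top.png

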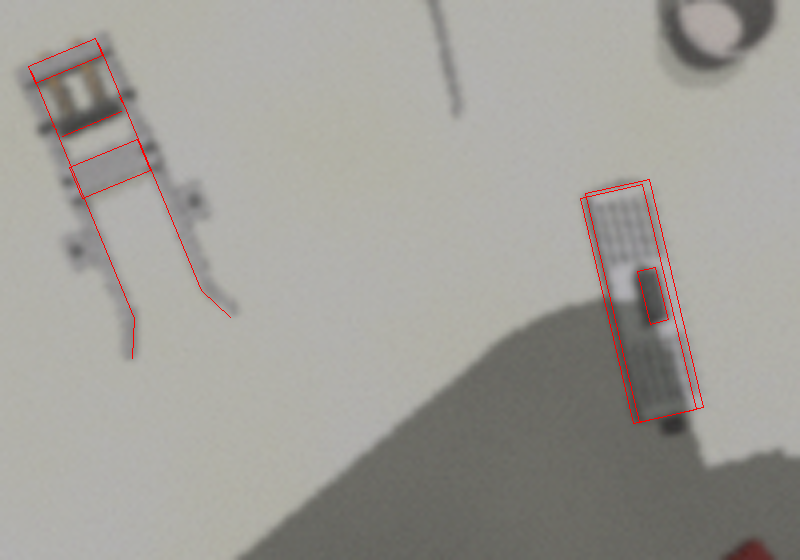

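View pics/ov_side.png

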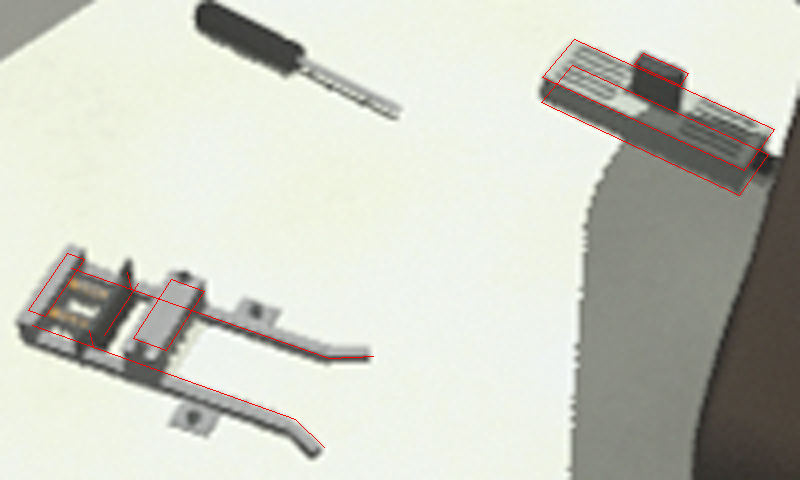

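The top view shows the aluminium driver (lug near crop 652,297, gland at 672,424) and the cradle (strap near 111,168). Both wireframes lie within about 1 px of the picture. In the side view, the lug top (663,62) and the strap also match. The next step is to work out the approach.

```bash
cat >> h.py <<'E'
def shift(pos,yaw,ref=None): # mm, deg rotvec in tool axes from ref (default measured pose) to a tool-down pose
    s=status.sense();p,r=ref if ref else (s["position"],s["tcp_rot"])
    T=R.from_euler("xyz",r);G=R.from_euler("xyz",[np.pi,0,yaw])
    return (T.inv().apply(np.array(pos)-p)*1e3).round(1),np.degrees((T.inv()*G).as_rotvec()).round(2)
E
python3 - <<'E'
from h import *
pc,pd=np.load("p.npy")
l=world(pd,[0,0,.034])[0]
print(l,shift(l+[0,0,.07],pd[2]),shift(l,pd[2]),status.sense()["time"])
E
```

```text
[ 0.51266481 -0.23471138  0.034     ] (array([ 378.3, -231.5,  127. ]), array([-0.06,  0.  , 12.27])) (array([ 378.3, -231.4,  197. ]), array([-0.06,  0.  , 12.27])) 0.1
```

```bash
python3 -m creep '[[1,38,-23,0,0,0,3],[1,76,-46,0,0,0,6],[1,114,-69,0,0,0,9],[1,152,-93,0,0,0,12.3],[1,190,-116,10,0,0,12.3],[1,228,-139,20,0,0,12.3],[1,266,-162,40,0,0,12.3],[1,304,-186,60,0,0,12.3],[1,342,-209,80,0,0,12.3],[1,378,-231.5,100,0,0,12.3],[1,378.3,-231.5,127,0,0,12.3],[1,378.3,-231.5,127,0,0,12.3],[1,378.3,-231.5,127,0,0,12.3]]' 60
python3 - <<'E'
from h import *
pc,pd=np.load("p.npy")
l=world(pd,[0,0,.034])[0]
print(shift(l,pd[2]))
for n in("top","side"):cv2.imwrite(f"pics/{n}1.png",capture(n))
t=cv2.imread("pics/side1.png")[105:225,245:405];u=cv2.imread("pics/top1.png")[145:265,300:460]
cv2.imwrite("pics/c1.png",cv2.convertScaleAbs(cv2.resize(np.hstack([t,u]),(800,300),interpolation=2),alpha=1.4))
E
```

```text
time: 1.4
position: [0.5123, -0.2352, 0.1043]
tcp_rot: [-3.141, 0.001, 0.191]
wrist_force: [0.7, 0.0, 0.7]
opening: 0.996
gripper_force: 0.0
(array([ 0.5, -0.4, 70.3]), array([-0.05,  0.07, -0.02]))
```

View pics/c1.png

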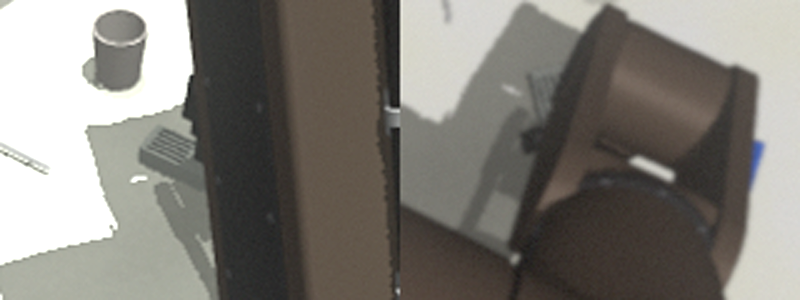

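The arm hides the grasp in both views, so I'll descend and close on the measured pose, then check by the opening and force.

```bash
python3 -m creep '[[1,0,0,25,0,0,0],[1,0,0,50,0,0,0],[1,0.5,-0.4,62,0,0,0],[1,0.5,-0.4,70,0,0,0],[1,0.5,-0.4,70,0,0,0]]'
python3 -m creep '[[0.3,0,0,0,0,0,0],[0,0,0,0,0,0,0],[0,0,0,0,0,0,0],[0,0,0,0,0,0,0],[0,0,0,0,0,0,0],[0,0,0,0,0,0,0],[0,0,0,0,0,0,0],[0,0,0,0,0,0,0]]' 60
```

```text
time: 2.0
position: [0.513, -0.235, 0.0343]
tcp_rot: [-3.141, 0.0, 0.191]
wrist_force: [-0.5, -0.2, 1.1]
opening: 1.002
gripper_force: 0.0
time: 2.8
position: [0.5135, -0.2349, 0.0346]
tcp_rot: [3.141, -0.0, 0.191]
wrist_force: [0.4, -2.1, 6.2]
opening: 0.155
gripper_force: 63.9
```

```bash
python3 -m creep '[[0,0,0,-15,0,0,0],[0,0,0,-40,0,0,0],[0,0,0,-70,0,0,0],[0,0,0,-70,0,0,0],[0,0,0,-70,0,0,0]]'
python3 - <<'E'
from h import *
pc,pd=np.load("p.npy")
for x in(-.25,-.15,-.08):print(shift(world(pc,[x,0,.085])[0],pc[2]))
E
```

```text
time: 3.3
position: [0.5131, -0.2346, 0.104]
tcp_rot: [3.141, -0.0, 0.191]
wrist_force: [0.1, 0.3, -6.8]
opening: 0.154
gripper_force: 62.2
(array([ -20.6, -339.7,   19. ]), array([ 1.000e-02, -1.000e-02, -1.024e+01]))
(array([  77.8, -357.5,   19. ]), array([ 1.000e-02, -1.000e-02, -1.024e+01]))
(array([ 146.7, -370. ,   19. ]), array([ 1.000e-02, -1.000e-02, -1.024e+01]))
```

```bash
python3 -m creep '[[0,-2,-25,0,0,0,-1],[0,-4,-60,0,0,0,-3],[0,-6,-95,0,0,0,-5],[0,-8,-130,0,0,0,-6],[0,-10,-165,0,0,0,-7],[0,-12,-200,0,0,0,-8],[0,-14,-235,0,0,0,-9],[0,-16,-270,0,0,0,-10.2],[0,-18,-300,5,0,0,-10.2],[0,-20,-320,10,0,0,-10.2],[0,-20.6,-333,15,0,0,-10.2],[0,-20.6,-339.7,19,0,0,-10.2],[0,-20.6,-339.7,19,0,0,-10.2],[0,-20.6,-339.7,19,0,0,-10.2]]'
python3 - <<'E'
from h import *
pc,pd=np.load("p.npy")
for n in("top","side"):cv2.imwrite(f"pics/{n}2.png",capture(n))
s=status.sense();z=s["position"][2]-.0346;print(s["position"],s["tcp_rot"],s["joint_pos"])
L=[[(x,y,zz) for x,y in((-90,-25),(90,-25),(90,25),(-90,25),(-90,-25))] for zz in(0,30)]
pw=[*s["position"][:2],s["tcp_rot"][2]]
t=[]
for n,(x,y) in(("side",(165,175)),("top",(205,130))):
    im=cv2.imread(f"pics/{n}2.png")[y:y+110,x:x+100+33]
    im=cv2.resize(cv2.convertScaleAbs(im,alpha=1.4),None,fx=3,fy=3,interpolation=2)
    im0=im.copy()
    for l in L:
        q=proj(n,world(pw,np.array(l)/1e3)+[0,0,z]);cv2.polylines(im,[((q-[x,y]+.5)*3).astype(int)],False,(0,0,255),1)
    for l in [(-178,-41,12),(-150,-28,12),(60,-28,12)],[(-178,41,12),(-150,28,12),(60,28,12)]:
        q=proj(n,world(pc,np.array(l)/1e3));cv2.polylines(im,[((q-[x,y]+.5)*3).astype(int)],False,(0,160,0),1)
    t.append(im if n=="top" else im)
cv2.imwrite("pics/c2.png",np.hstack(t)[:,:800])
E
```

```text
time: 4.7
position: [0.4286, 0.0944, 0.085]
tcp_rot: [-3.142, 0.001, 0.369]
wrist_force: [0.2, -0.8, -5.2]
opening: 0.153
gripper_force: 62.5
[0.42883823 0.09425989 0.08535626] [ 3.14148232e+00 -2.19430368e-04  3.68221485e-01] [ 1.47349319e-01  4.28474060e-01  2.20003099e+00 -1.21436370e-04
  5.12849332e-01  1.35002998e+00]
```

View pics/c2.png

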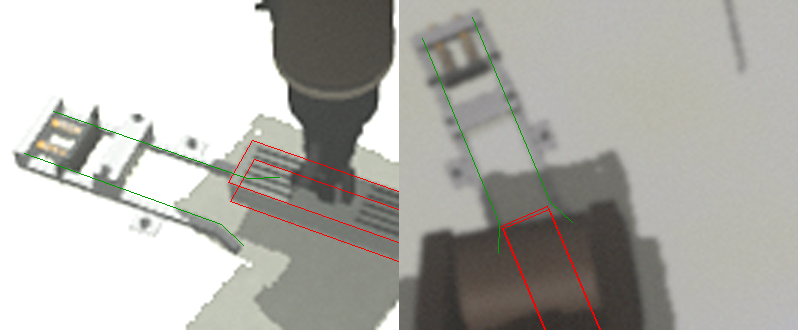

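The side view shows the nose at crop (232,180), in line with the lane between the rails, and it matches the prediction within about 1 px. Next I'll lower it to just above the shelf and enter slowly.

```bash
python3 -m creep '[[0,0,0,15,0,0,0],[0,0,0,30,0,0,0],[0,0,0,40,0,0,0],[0,0,0,46,0,0,0],[0,0,0,49,0,0,0],[0,0,0,49,0,0,0]]'
python3 -m creep '[[0,4,0,0,0,0,0],[0,8,0,0,0,0,0],[0,12,0,0,0,0,0],[0,16,0,0,0,0,0],[0,20,0,0,0,0,0],[0,20,0,0,0,0,0]]'
python3 - <<'E'
from h import *
pc,pd=np.load("p.npy");s=status.sense()
print(shift(world(pc,[-.15,0,.0355])[0],pc[2]),R.from_euler("xyz",s["tcp_rot"]).inv().apply(s["wrist_force"]),s["wrist_torque"])
E
```

```text
time: 5.4
position: [0.4285, 0.0948, 0.0362]
tcp_rot: [-3.142, 0.0, 0.369]
wrist_force: [0.2, -0.2, -5.2]
opening: 0.156
gripper_force: 62.5
time: 6.0
position: [0.448, 0.1024, 0.0364]
tcp_rot: [3.141, -0.001, 0.369]
wrist_force: [-0.4, -0.7, -6.2]
opening: 0.156
gripper_force: 62.5
(array([79. , -0.3,  1. ]), array([ 0.01, -0.05, -0.04])) [-0.62846408  0.5046252   6.22795595] [-0.02625658  0.01841663  0.05133054]
```

```bash
python3 -m creep '[[0,4,0,0,0,0,0],[0,8,0,0,0,0,0],[0,12,0,0,0,0,0],[0,16,0,0,0,0,0],[0,20,0,0,0,0,0],[0,24,0,0,0,0,0],[0,28,0,0,0,0,0],[0,32,0,0,0,0,0],[0,36,0,0,0,0,0],[0,40,0,0,0,0,0],[0,40,0,0,0,0,0]]'
cat > f.py <<'E'
from h import *
pc,pd=np.load("p.npy");s=status.sense()
T=R.from_euler("xyz",s["tcp_rot"])
d=s["position"][:2]-pc[:2];c,n=np.cos(pc[2]),np.sin(pc[2])
print("t",s["time"].__round__(2),"cradle xy mm",(1e3*np.array([c*d[0]+n*d[1],-n*d[0]+c*d[1]])).round(1),"yaw err",(s["tcp_rot"][2]-pc[2]).round(4),"Ftool",T.inv().apply(s["wrist_force"]).round(2),"M",T.inv().apply(s["wrist_torque"]).round(2))
E
python3 f.py
```

```text
time: 7.1
position: [0.4852, 0.1168, 0.0363]
tcp_rot: [3.141, -0.001, 0.369]
wrist_force: [0.0, 0.3, -5.6]
opening: 0.152
gripper_force: 62.5
t 7.1 cradle xy mm [-189.2   -0.3] yaw err -0.0008 Ftool [ 0.14 -0.31  5.6 ] M [-0.01 -0.02  0.02]
```

```bash
python3 -m creep '[[0,5,0,0,0,0,0],[0,10,0,0,0,0,0],[0,15,0,0,0,0,0],[0,20,0,0,0,0,0],[0,25,0,0,0,0,0],[0,30,0,0,0,0,0],[0,35,0,0,0,0,0],[0,40,0,0,0,0,0],[0,45,0,0,0,0,0],[0,50,0,0,0,0,0],[0,55,0,0,0,0,0],[0,60,0,0,0,0,0],[0,65,0,0,0,0,0],[0,70,0,0,0,0,0],[0,74,0,0,0,0,0],[0,76,0,0,0,0,0],[0,76,0,0,0,0,0]]'
python3 f.py
```

```text
time: 8.8
position: [0.5555, 0.1441, 0.0363]
tcp_rot: [3.142, -0.0, 0.369]
wrist_force: [-0.4, 0.4, -6.1]
opening: 0.153
gripper_force: 62.5
t 8.8 cradle xy mm [-113.7   -0.3] yaw err -0.0007 Ftool [-0.25 -0.49  6.08] M [-0.03  0.    0.06]
```

```bash
python3 -m creep '[[0,2,0,0.7,0,0,0],[0,4,0,1.4,0,0,0],[0,6,0,1.4,0,0,0],[0,8,0,1.4,0,0,0],[0,10,0,1.4,0,0,0],[0,12,0,1.4,0,0,0],[0,14,0,1.4,0,0,0],[0,16,0,1.4,0,0,0],[0,18,0,1.4,0,0,0],[0,18,0,1.4,0,0,0]]'
python3 f.py
```

```text
time: 9.8
position: [0.5724, 0.1506, 0.0349]
tcp_rot: [3.142, -0.0, 0.369]
wrist_force: [0.2, 0.0, -5.1]
opening: 0.154
gripper_force: 62.5
t 9.8 cradle xy mm [-95.6  -0.3] yaw err -0.0008 Ftool [0.23 0.07 5.06] M [ 0.02 -0.02  0.  ]
```

```bash
for i in 1; do python3 -m creep '[[0,1,0,0,0,0,0],[0,2,0,0,0,0,0],[0,3,0,0,0,0,0],[0,4,0,0,0,0,0],[0,4,0,0,0,0,0]]'; done
python3 f.py
python3 -m creep '[[0,1,0,0,0,0,0],[0,2,0,0,0,0,0],[0,3,0,0,0,0,0],[0,4,0,0,0,0,0],[0,4,0,0,0,0,0]]'
python3 f.py
```

```text
time: 10.3
position: [0.576, 0.152, 0.0349]
tcp_rot: [3.142, -0.0, 0.369]
wrist_force: [-0.1, 0.1, -5.7]
opening: 0.154
gripper_force: 62.5
t 10.3 cradle xy mm [-91.8  -0.3] yaw err -0.0008 Ftool [-0.02 -0.08  5.73] M [ 0.07  0.02 -0.08]
time: 10.8
position: [0.5797, 0.1534, 0.0349]
tcp_rot: [3.142, -0.0, 0.369]
wrist_force: [0.0, -0.9, -5.8]
opening: 0.153
gripper_force: 62.5
t 10.8 cradle xy mm [-87.8  -0.3] yaw err -0.0008 Ftool [-0.29  0.81  5.84] M [ 0.01 -0.01 -0.02]
```

```bash
python3 -m creep '[[0,1,0,0,0,0,0],[0,2,0,0,0,0,0],[0,3,0,0,0,0,0],[0,3,0,0,0,0,0]]'
python3 f.py
python3 -m creep '[[0,1,0,0,0,0,0],[0,2,0,0,0,0,0],[0,3,0,0,0,0,0],[0,3,0,0,0,0,0]]'
python3 f.py
```

```text
time: 11.2
position: [0.5819, 0.1543, 0.0348]
tcp_rot: [-3.141, 0.001, 0.369]
wrist_force: [-3.5, -2.0, -4.5]
opening: 0.155
gripper_force: 62.8
t 11.2 cradle xy mm [-85.4  -0.3] yaw err -0.0008 Ftool [-3.94  0.58  4.52] M [-0.06 -0.77 -0.06]
time: 11.6
position: [0.5845, 0.1554, 0.0347]
tcp_rot: [-3.141, 0.001, 0.369]
wrist_force: [-5.3, -1.8, -3.3]
opening: 0.158
gripper_force: 63.0
t 11.6 cradle xy mm [-82.6  -0.3] yaw err -0.0008 Ftool [-5.55 -0.18  3.33] M [-0.08 -0.94 -0.06]
```

Contact, with the spring giving as described: 5.6 N at about 2.7 mm. About 7 mm remains.

```bash
python3 -m creep '[[0,1,0,0,0,0,0],[0,2,0,0,0,0,0],[0,3,0,0,0,0,0],[0,4,0,0,0,0,0],[0,5,0,0,0,0,0],[0,5,0,0,0,0,0],[0,5,0,0,0,0,0]]'
python3 f.py
```

```text
time: 12.3
position: [0.5886, 0.1569, 0.0347]
tcp_rot: [-3.141, 0.002, 0.369]
wrist_force: [-8.4, -5.3, -0.5]
opening: 0.154
gripper_force: 63.4
t 12.3 cradle xy mm [-78.2  -0.3] yaw err -0.0007 Ftool [-9.76  1.9   0.53] M [-0.15 -1.25 -0.02]
```

```bash
python3 -m creep '[[0,1,0,0,0,0,0],[0,1,0,0,0,0,0],[0,1,0,0,0,0,0],[0,1,0,0,0,0,0],[0,1,0,0,0,0,0],[0,1,0,0,0,0,0],[0,1,0,0,0,0,0]]'
python3 f.py
python3 - <<'E'
from h import *
for n in("side","top"):cv2.imwrite(f"pics/{n}3.png",capture(n))
t=cv2.imread("pics/side3.png")[175:265,155:275];t=cv2.resize(cv2.convertScaleAbs(t,alpha=1.2),None,fx=6.6,fy=6.6,interpolation=2)
cv2.imwrite("pics/c3.png",t[:600,:800])
E
```

```text
time: 13.0
position: [0.5893, 0.1572, 0.0347]
tcp_rot: [-3.141, 0.003, 0.369]
wrist_force: [-8.3, -4.8, -1.1]
opening: 0.154
gripper_force: 63.6
t 13.0 cradle xy mm [-77.4  -0.3] yaw err -0.0008 Ftool [-9.48  1.44  1.12] M [-0.2  -1.39 -0.05]
```

View pics/c3.png

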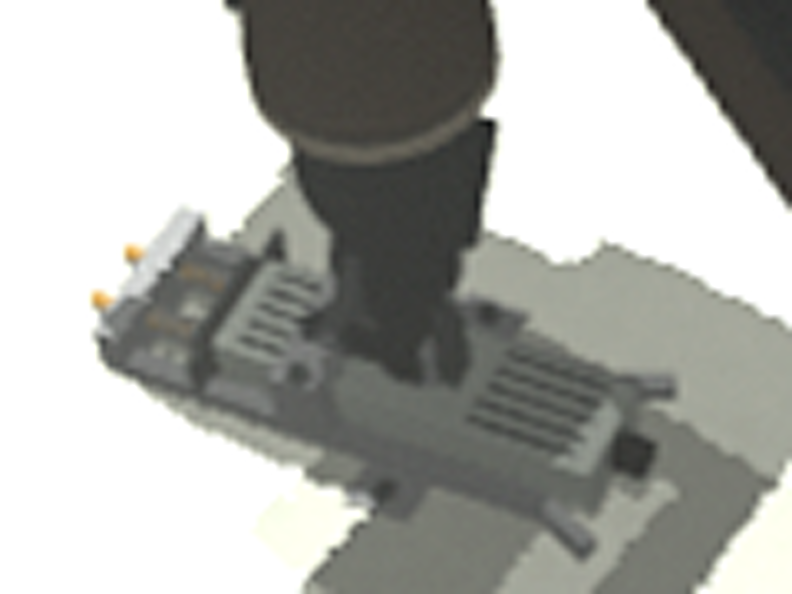

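The side view shows the driver lying flat between the rails under the strap. Its nose and the pad (crop 215–265, 260–350) are about level with the ribs, and the guide pins stick out behind. I'll hold for a second, then hand in.

```bash
python3 -m creep '[[0,0,0,0,0,0,0],[0,0,0,0,0,0,0],[0,0,0,0,0,0,0],[0,0,0,0,0,0,0],[0,0,0,0,0,0,0],[0,0,0,0,0,0,0],[0,0,0,0,0,0,0],[0,0,0,0,0,0,0],[0,0,0,0,0,0,0],[0,0,0,0,0,0,0],[0,0,0,0,0,0,0],[0,0,0,0,0,0,0]]'
python3 f.py; python3 -c "
from plant import *
print(hand_in())"
```

```text
time: 14.3
position: [0.5893, 0.1572, 0.0347]
tcp_rot: [-3.141, 0.003, 0.369]
wrist_force: [-8.8, -5.0, 0.5]
opening: 0.153
gripper_force: 63.6
t 14.3 cradle xy mm [-77.4  -0.3] yaw err -0.0008 Ftool [-10.03   1.5   -0.43] M [-0.19 -1.48 -0.06]
the job is handed in; nothing more can be done
None
```

I handed in the job at 14.3 s with the gripper still holding the driver by its lug under the strap, pressing the stop with a steady push of about 10 N (wrist reading) and the stop back by an estimated 9 mm; no verdict came back.

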